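# Clear the dye pots into their lane and present the clasp ball in its dish

### The job

Push the two dye pots, one at a time and without lifting them, upright in single file right in between the guide rails. Then take the dish by its wooden handle, lift it clear of the bench, and only then turn it a quarter turn so that its copper spout points along the lane, keeping it level with the brass ball resting in its middle. Finish still holding it, still and level, 5 to 10 cm above the board over the centre of the green ring, and leave the hammer, tin and slicker alone.

Things in the scene. Friction and masses are not known exactly. Their poses are not given: they have to be found in the camera images.
- board: Fixed plywood board, 200 mm along x, 390 mm along y (y = -105 to 285), 6 mm thick, flat on the bench. Origin on its underside below the green ring's centre. +y runs from the ring to the lane of guide rails and along it (to the robot's left); +x points roughly away from the robot.
- spot (a point): Centre of the flat green ring (100 mm diameter) printed on the board's top; axes as the board.
- mouth (a point): Centre of the lane's mouth on the board's top, 130 mm from the ring's centre; axes as the board; the lane runs to +y. Parallel dark steel rails 58 mm apart inside, 8 mm thick, 12 mm high, from here to a stop 138 mm on. Before the mouth a funnel of the same height narrows from about 128 mm to 58 mm inside over 50 mm. A pot is right in when its whole foot is past this point.
- pot_red_mid (a point): Centre (half-way up) of the red dye pot with black cap: upright round pot, 52 mm diameter, 52 mm tall (cap 46 mm diameter, the upper 14 mm), about 0.18 kg, closed, standing loose on the board beside the ring's centre; z up.
- pot_amber_mid (a point): Centre (half-way up) of the amber dye pot with black cap; same sizes and mass as the red one.
- dish: Loose round steel dish, 132 mm diameter, about 0.28 kg, on the bench right of the board. Origin at the centre of its underside; x out through the copper spout (at the start roughly along board +x), z up. Inside a shallow cone (18 degrees) to a small floor 8 mm up: a ball rolls to the middle. Rim 22 mm up. A bail of 6 mm rods rises from the rim at y = +-64 mm.
- dish_grip (a point): Centre of the dish's wooden handle, the crossbar of the bail, straight above the dish's middle: 14 mm wide along the dish's x, 70 mm long along the dish's y, 18 mm high, its centre 105 mm above the dish's underside. Axes as the dish.
- dish_base (a point): Centre of the dish's underside; axes as the dish.
- spout (a point): Tip region of the copper spout, 80 mm from the dish's centre along the dish's x, 24 mm above the underside.
- ball_center (a point): Centre of the loose brass ball, 26 mm diameter, 0.06 kg, resting in the middle of the dish, about 21 mm above its underside.
- hammer: Bystander: hammer, 260 mm long, lying on the bench beyond the board. Origin on its underside.
- tin: Bystander: round white tin with a blue band, 64 mm diameter, 70 mm tall, standing beyond the dish. Origin at the centre of its underside.
- slicker: Bystander: turned dark wooden slicker (edge polisher), 44 mm diameter at the foot, 90 mm tall, standing between the lane and the robot. Origin at the centre of its underside.

How it is judged:
On the way, in this order (a step that is already met when the one before it is completed fails the run):
1. one dye pot stands upright in the lane between the rails (((y of pot_red_mid in the frame of mouth above 0.02 m and x of pot_red_mid in the frame of mouth between -0.012 and 0.012 m and z of pot_red_mid in the frame of mouth between 0.018 and 0.034 m and angle between pot_red_mid's own z axis and vertical below 0.15 rad) or (y of pot_amber_mid in the frame of mouth above 0.02 m and x of pot_amber_mid in the frame of mouth between -0.012 and 0.012 m and z of pot_amber_mid in the frame of mouth between 0.018 and 0.034 m and angle between pot_amber_mid's own z axis and vertical below 0.15 rad))), for 0.1 s.
2. both dye pots stand upright in single file in the lane (y of each of pot_red_mid, pot_amber_mid in the frame of mouth above 0.02 m and x of pot_red_mid in the frame of mouth between -0.012 and 0.012 m and z of pot_red_mid in the frame of mouth between 0.018 and 0.034 m and angle between each of pot_red_mid, pot_amber_mid's own z axis and vertical below 0.15 rad and x of pot_amber_mid in the frame of mouth between -0.012 and 0.012 m and z of pot_amber_mid in the frame of mouth between 0.018 and 0.034 m), for 0.2 s.
3. the dish is lifted clear of the bench, level, not yet turned, with the ball in its middle (z of dish_base in the frame of spot above 0.015 m and angle between the x axis of dish and the x axis of board, either way round below 0.7 rad and angle between dish's own z axis and vertical below 0.15 rad and contact force between the fingers and dish above 0.5 N and horizontal distance between ball_center and dish_grip below 0.02 m and z of ball_center in the frame of dish_base between 0.01 and 0.035 m), for 0.1 s.
At the end, for the whole second after the job is handed in: Dish held by the fingers, still, underside 30-140 mm above the board, centre within 25 mm of the ring's, level within 0.1 rad, spout within 0.2 rad of the lane's direction, ball within 20 mm of its middle; both pots upright between the rails, centres 20 mm or more past the mouth (all of step 2 and horizontal distance between dish_base and spot below 0.025 m and z of dish_base in the frame of spot between 0.03 and 0.14 m and angle between dish's own z axis and vertical below 0.1 rad and angle between the x axis of dish and the y axis of board, either way round below 0.2 rad and y of spout in the frame of spot above 0.045 m and horizontal distance between ball_center and dish_grip below 0.02 m and z of ball_center in the frame of dish_base between 0.01 and 0.035 m and contact force between the fingers and dish above 0.5 N and linear speed of dish below 0.03 m/s and angular speed of dish below 0.2 rad/s); the arm keeps its last pose, push and grip.
It fails at once if a pot is lifted off the board or knocked over (z of any of pot_red_mid, pot_amber_mid in the frame of spot above 0.042 m or angle between any of pot_red_mid, pot_amber_mid's own z axis and vertical above 0.5 rad).
It fails at once if the ball rolls away from the dish's middle (over 35 mm) (distance between ball_center and dish_base above 0.042 m).
It fails at once if the dish is tipped by more than about 17 degrees (angle between dish's own z axis and vertical above 0.3 rad).
It fails at once if the hammer, tin or slicker is disturbed (moved over 20 mm or tipped) (distance of any of hammer, tin, slicker from where it was at the start of the episode above 0.02 m or angle between any of tin, slicker's own z axis and vertical above 0.4 rad).
It also fails if it takes over 69 s, if anything falls off the work surface, if the arm or the gripper's body presses on something with over 40 N, if the wrist force passes 120 N, or if a joint passes its speed limit or range.

### The arm

A 7-joint arm with a two-finger parallel gripper is mounted at the origin on the work surface. World frame = base frame: x ahead of the robot, y to its left, z up, the work surface at z = 0. Lengths are in m, angles in rad, forces in N, time in s.
With the tool pointing down it reaches from about 0.375 to 0.925 m from the base axis. Payload 3.1 kg.
Tool frame: the origin (TCP) lies between the finger pads; the fingertips stand 19 mm ahead of it and the grasp point (between the pads) is the TCP; z points along the fingers, y is the direction in which the jaws open and shut (so a half turn about z gives the same grasp; the last joint's range is limited). The gripper opens to 85 mm and grips with 20 to 120 N. Pads are 22 mm wide; open, the fingers measure 114 mm over their backs; the gripper's body (76 mm by 85 mm) begins 54 mm behind the grasp point. The pads swing forward as they close: fully open they stand 13 mm farther back than shut.
Start: joints at [-1.285, 0.383, 0.044, 1.598, -0.018, 1.161, -0.05], TCP at [0.243, 0.603, 0.25] pointing down, gripper open.
Joint ranges: [-2.61, 2.61], [-0.41, 2.15], [-1.48, 1.57], [0, 2.5], [-1.57, 4.71], [0.05, 1.97], [-2.85, 2.85]. Speed limits (rad/s): [2.79, 2.79, 3.14, 3.14, 3.14, 3.14, 3.14].

### API

Orientations are given as a unit quaternion [x, y, z, w].
In Python, from bench import move_ptp, movel, move_j, move_gripper, pause, inverse_kinematics, read_camera, camera_params, MotionError, sign_off, look_for, tip_of, read_time_s, read_qpos, read_joint_vel, read_effort, read_eef_pos, read_tcp_rot, read_ft_force, read_ft_torque, read_finger_gap gives the robot as it stands. Calls block until the motion is done:
- move_ptp(position, orientation): joint-space move of the TCP to a pose.
- movel(position, orientation=None, speed=0.15): straight line of the TCP; orientation=None keeps the orientation; speed is the mean speed in m/s.
- move_j(angles): joint-space move.
- move_gripper(opening, effort=None): finger opening in m; effort is the grip in N (None keeps the last); returns when the fingers have stopped.
- pause(seconds).
- inverse_kinematics(position, orientation): joint angles nearest the present ones, or None.
- read_camera(name): name is "scene" or "top" or "wrist"; returns the picture (400x640x3 uint8, red, green, blue); there is no depth.
- camera_params(name): a dict with "K" (3x3 intrinsics, pixels), "dist_coeffs" ([k1, k2, p1, p2, k3] as OpenCV has them; the pictures are not rectified), "camera_from_world" (4x4, takes a point from world to camera coordinates). Camera axes: x right, y down, z forward; pixel columns grow to the right and rows downward; lengths in m; the calibration is good to about 2 mm. A picture is of the moment at which its call begins: read the wrist's pose just before it. camera_params takes no time and is no camera call; for the wrist camera it gives the pose at the moment of the call.
A pose or a line that the arm cannot do raises MotionError and nothing moves.
- sign_off(): hands the job in, once; it reports no verdict.
Trained networks look in the newest picture that a camera, given by its name, has taken for a name from the list of things; names that differ only in an ending like _2 or _b are one class to them, and where a whole thing is asked for, a point or a joint stands for the part that bears it (a point fixed in the world has none). Each returns a list of dicts, best first, with "confidence" (0 to 1); they miss things now and then, are a little off and sometimes report something else, mostly with a low value. They report only what shows in the picture. A call takes as long as a camera call.
- look_for(camera, name): "at" ([column, row] in pixels, amid what is visible of it).
- tip_of(camera, name): "at" ([column, row] in pixels: a listed point, or the origin of a listed thing).
Readings, each from a call of its own:
- read_time_s(): time.
- read_qpos(): joint angles.
- read_joint_vel(): joint speeds.
- read_effort(): joint torques, N m.
- read_eef_pos(): TCP position.
- read_tcp_rot(): TCP orientation.
- read_ft_force(): force on the tool from outside, world axes, zero at the start.
- read_ft_torque(): the same for the moment, N m.
- read_finger_gap(): finger opening in m.
Only numpy, scipy, OpenCV 4.12 (cv2) and the standard library are available. Lean on these libraries where they do the work, as an engineer would, in place of code of your own. Each camera call takes 0.05 s, during which the arm holds its last target.

## Working session

There is one attempt and no reset: what is moved stays moved. The work goes in short steps, each a Python script; the robot and the scene stay as the last script left them, time stands still between calls to the robot, and variables do not carry over. Pictures are saved under pics/ and viewed, and the job is handed in when it is done.

```bash
ls; mkdir -p pics
cat > h.py <<'E'
import numpy as np, cv2
from bench import *
def ray(cam,px,P=None):
    P=P or camera_params(cam);K=np.array(P["K"]);d=np.array(P["dist_coeffs"]);T=np.array(P["camera_from_world"])
    u=cv2.undistortPoints(np.array([[px]],float),K,d)[0,0]
    R=T[:3,:3];c=-R.T@T[:3,3];return c,R.T@np.array([u[0],u[1],1.])
def at_z(cam,px,z,P=None):
    c,v=ray(cam,px,P);return c+v*(z-c[2])/v[2]
def proj(cam,pts,P=None):
    P=P or camera_params(cam);K=np.array(P["K"]);d=np.array(P["dist_coeffs"]);T=np.array(P["camera_from_world"])
    return cv2.projectPoints(np.array(pts,float).reshape(-1,1,3),cv2.Rodrigues(T[:3,:3])[0],T[:3,3],K,d)[0][:,0]
def tri(obs):
    A=np.zeros((3,3));b=np.zeros(3)
    for cam,px in obs:
        c,v=ray(cam,px);v/=np.linalg.norm(v);M=np.eye(3)-np.outer(v,v);A+=M;b+=M@c
    return np.linalg.solve(A,b)
def save(cam,name,img=None):
    img=read_camera(cam) if img is None else img
    cv2.imwrite(f"pics/{name}.png",cv2.cvtColor(img,cv2.COLOR_RGB2BGR));return img
E
python3 - <<'E'
from h import *
save("scene","s0");save("top","t0");save("wrist","w0")
for n in ["board","spot","mouth","pot_red_mid","pot_amber_mid","dish","dish_grip","spout","ball_center","hammer","tin","slicker"]:
    r={}
    for c in ["scene","top"]:
        l=tip_of(c,n); r[c]=[(np.round(x["at"],1).tolist(),round(x["confidence"],2)) for x in l[:2]]
    p=None
    if all(r.values()): p=tri([(c,r[c][0][0]) for c in r]).round(4)
    print(n,r,p)
print(read_time_s(),read_eef_pos(),read_tcp_rot())
for c in ["scene","top"]:
    P=camera_params(c);T=np.array(P["camera_from_world"]);print(c,(-T[:3,:3].T@T[:3,3]).round(3))
E
```

```text
pics
board {'scene': [([344.5, 195.7], 0.63), ([341.6, 199.7], 0.46)], 'top': [([296.8, 218.5], 0.79)]} [ 0.5241 -0.0081  0.0103]
spot {'scene': [([343.0, 196.4], 0.62), ([415.5, 230.5], 0.24)], 'top': [([290.5, 214.9], 0.87)]} [ 0.5266 -0.0023  0.0074]
mouth {'scene': [([385.3, 170.2], 0.96)], 'top': [([237.7, 219.8], 0.87)]} [0.5217 0.1207 0.016 ]
pot_red_mid {'scene': [([345.5, 208.6], 0.65)], 'top': [([305.3, 194.6], 0.96)]} [ 0.5705 -0.0328  0.0262]
pot_amber_mid {'scene': [([336.8, 173.9], 0.57)], 'top': [([288.6, 237.4], 0.86), ([288.0, 217.4], 0.71)]} [0.4807 0.0049 0.0415]
dish {'scene': [([262.3, 232.7], 0.58)], 'top': [([396.3, 230.2], 0.7)]} [ 0.4998 -0.2232  0.0106]
dish_grip {'scene': [([252.9, 201.1], 0.61)], 'top': [([398.2, 229.4], 0.93)]} [ 0.4935 -0.2185  0.111 ]
spout {'scene': [([281.6, 251.9], 0.95)], 'top': [([387.9, 193.1], 0.77)]} [ 0.5762 -0.2114  0.0161]
ball_center {'scene': [([257.8, 229.6], 0.59), ([284.6, 249.4], 0.32)], 'top': [([392.1, 230.5], 0.43)]} [ 0.4946 -0.2209  0.0152]
hammer {'scene': [([416.1, 233.5], 0.87)], 'top': [([263.6, 139.2], 0.65)]} [ 0.701   0.0658 -0.0081]
tin {'scene': [([298.0, 297.3], 0.92)], 'top': [([403.5, 147.1], 0.92)]} [ 0.6808 -0.2445  0.0097]
slicker {'scene': [([346.9, 137.8], 0.84)], 'top': []} None
1.35 [0.243397   0.60271655 0.25027113] [ 1.90720806e-01  9.81644322e-01 -2.04800701e-06 -4.69073690e-07]
scene [ 1.05  -0.442  0.8  ]
top [ 0.458 -0.06   1.067]
```

View pics/t0.png

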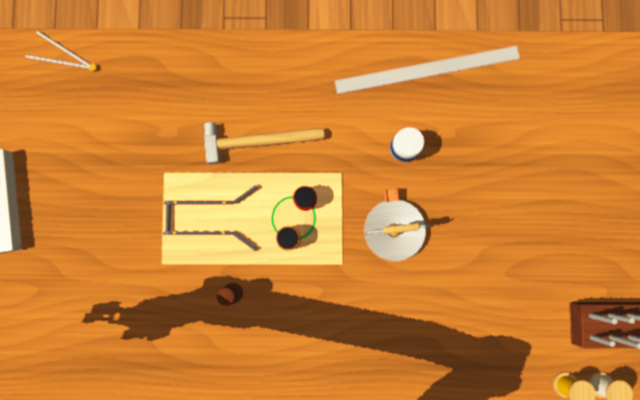

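View pics/s0.png

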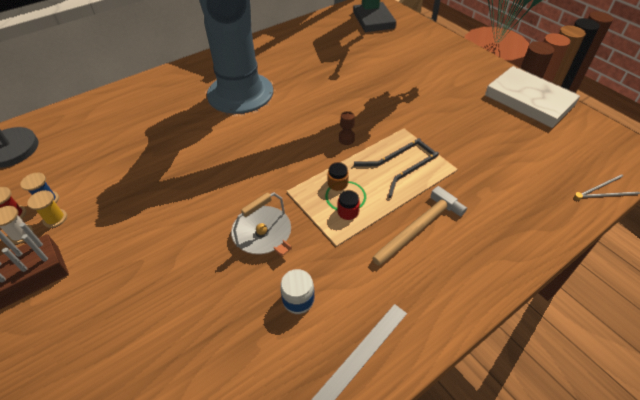

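The top view shows the board at about (163-342, 172-265), with amber at (288,237), red at (305,197), the dish at (396,230) with its spout up, and the slicker at (230,294). Next I'll fit the board corners and move the wrist camera over the board.

```bash
cat >> h.py <<'E'
from scipy.spatial.transform import Rotation as Rot
from scipy.optimize import least_squares
def qdown(a): # tool down, tool y axis at world angle a
    y=np.array([np.cos(a),np.sin(a),0]);z=np.array([0,0,-1.]);x=np.cross(y,z)
    return Rot.from_matrix(np.c_[x,y,z]).as_quat()
E
python3 - <<'E'
from h import *
for a in [0,np.pi,np.pi/2,-np.pi/2]:
  for p in [(.45,-.02,.35),(.48,-.06,.042),(.52,.21,.042),(.5,-.22,.105),(.525,0,.18)]:
    q=inverse_kinematics(list(p),qdown(a).tolist()); print(round(a,2),p,None if q is None else np.round(q,2))
img=cv2.imread("pics/t0.png");hsv=cv2.cvtColor(img,cv2.COLOR_BGR2HSV)
for px in [(200,190),(330,250),(300,300),(300,160)]: print(px,hsv[px[1],px[0]])
E
```

```text
0 (0.45, -0.02, 0.35) [-0.85 -0.16  0.73  1.95  0.11  1.31 -0.15]
0 (0.48, -0.06, 0.042) [-0.68  0.53  0.84  2.16 -0.62  0.71  0.59]
0 (0.52, 0.21, 0.042) [-0.84  0.54  0.47  1.97 -0.36  0.72 -0.16]
0 (0.5, -0.22, 0.105) [-0.34  0.49  0.82  1.99 -0.48  0.86  0.75]
0 (0.525, 0, 0.18) [-0.69  0.27  0.7   1.99 -0.21  0.95  0.11]
3.14 (0.45, -0.02, 0.35) [ 1.6  -0.29 -1.39  1.88 -0.29  1.33 -2.85]
3.14 (0.48, -0.06, 0.042) [-0.99  1.05  1.36  2.17 -1.21  1.13 -2.1 ]
3.14 (0.52, 0.21, 0.042) [-0.4   0.49 -0.07  1.94  0.05  0.7   2.65]
3.14 (0.5, -0.22, 0.105) [-0.64  0.93  1.37  2.   -1.03  1.17 -1.97]
3.14 (0.525, 0, 0.18) [-1.14  0.65  1.39  2.   -0.72  1.12 -2.58]
1.57 (0.45, -0.02, 0.35) [-0.79 -0.15  0.68  1.95  0.1   1.31  1.43]
1.57 (0.48, -0.06, 0.042) [-0.5   0.45  0.62  2.15 -0.43  0.66  1.99]
1.57 (0.52, 0.21, 0.042) [-0.64  0.5   0.22  1.96 -0.16  0.7   1.25]
1.57 (0.5, -0.22, 0.105) [-0.31  0.48  0.79  1.99 -0.45  0.85  2.29]
1.57 (0.525, 0, 0.18) [-0.6   0.25  0.6   1.99 -0.17  0.95  1.65]
-1.57 (0.45, -0.02, 0.35) [-0.83 -0.16  0.72  1.95  0.11  1.31 -1.72]
-1.57 (0.48, -0.06, 0.042) [-0.83  0.66  1.05  2.16 -0.84  0.8  -0.8 ]
-1.57 (0.52, 0.21, 0.042) [-0.93  0.56  0.57  1.97 -0.44  0.74 -1.66]
-1.57 (0.5, -0.22, 0.105) [-0.3   0.47  0.77  1.99 -0.44  0.85 -0.86]
-1.57 (0.525, 0, 0.18) [-0.84  0.31  0.88  2.   -0.29  0.97 -1.38]
(200, 190) [ 25 114 254]
(330, 250) [ 24 118 253]
(300, 300) [ 13 199 105]
(300, 160) [ 15 205 216]
```

View pics/w0.png

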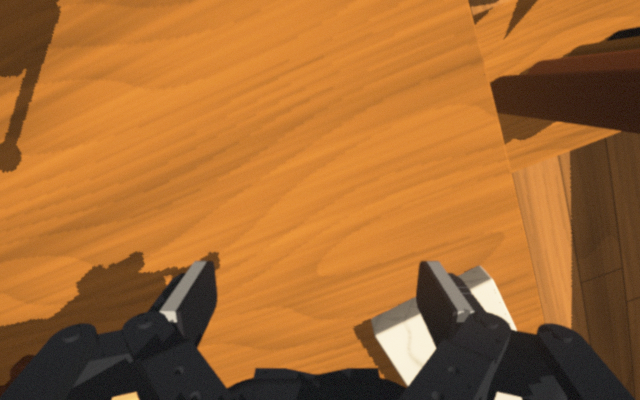

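The wrist view shows bare bench and the fingers at the bottom, which is fine. Next I'll fit the board and move over the scene.

Run:
```python
from h import *
img=cv2.imread("pics/t0.png");hsv=cv2.cvtColor(img,cv2.COLOR_BGR2HSV)
m=((hsv[...,1]<150)&(hsv[...,2]>225)).astype(np.uint8); m[:160]=0;m[280:]=0;m[:,:150]=0;m[:,352:]=0
c=max(cv2.findContours(m,0,1)[0],key=cv2.contourArea)
# backproject contour at z=.006 and minAreaRect
w=np.array([at_z("top",p,0.006)[:2] for p in c[:,0].astype(float)],np.float32)
print(cv2.minAreaRect(w), np.round(cv2.boxPoints(cv2.minAreaRect(w)),4))
for n,px,z in [("red",(305,196.5),.058),("amber",(288,237.5),.058)]: print(n,at_z("top",px,z).round(4))
move_ptp([.45,-.06,.36],qdown(0).tolist())
print(read_time_s());save("wrist","w1");save("top","t1");save("scene","s1")
for n in ["spot","mouth","pot_red_mid","pot_amber_mid","dish","dish_grip","spout"]:
    for cam,z in [("wrist",{"spot":.006,"mouth":.006,"pot_red_mid":.032,"pot_amber_mid":.032,"dish":0,"dish_grip":.105,"spout":.024}[n])]:
        print(n,[(np.round(x["at"]),round(x["confidence"],2),at_z(cam,x["at"],z).round(4)) for x in tip_of(cam,n)[:2]])
P=camera_params("wrist");T=np.array(P["camera_from_world"]);print((-T[:3,:3].T@T[:3,3]).round(3),T[:3,:3].round(2))
```

```text
((0.5244269967079163, 0.08808717876672745), (0.19673849642276764, 0.38956400752067566), 0.20430819690227509) [[ 0.4254  0.2825]
 [ 0.4268 -0.107 ]
 [ 0.6235 -0.1063]
 [ 0.6221  0.2832]]
red [ 0.5657 -0.0292  0.058 ]
amber [0.4803 0.0054 0.058 ]
3.8417
spot [(array([372., 105.]), 0.84, array([ 0.5242, -0.0024,  0.006 ])), (array([349., 292.]), 0.65, array([ 0.5023, -0.2881,  0.006 ]))]
mouth []
pot_red_mid [(array([403., 125.]), 0.91, array([ 0.5613, -0.027 ,  0.032 ]))]
pot_amber_mid [(array([339.,  98.]), 0.68, array([0.4784, 0.0064, 0.032 ]))]
dish [(array([349., 251.]), 0.9, array([ 0.5008, -0.2203,  0.    ]))]
dish_grip [(array([350., 290.]), 0.69, array([ 0.4927, -0.2221,  0.105 ]))]
spout [(array([403., 252.]), 0.96, array([ 0.5766, -0.2104,  0.024 ])), (array([372., 106.]), 0.63, array([ 0.5214, -0.004 ,  0.024 ]))]
[0.45  0.017 0.484] [[ 1.   -0.    0.  ]
 [-0.   -0.95  0.3 ]
 [-0.   -0.3  -0.95]]
```

View pics/w1.png

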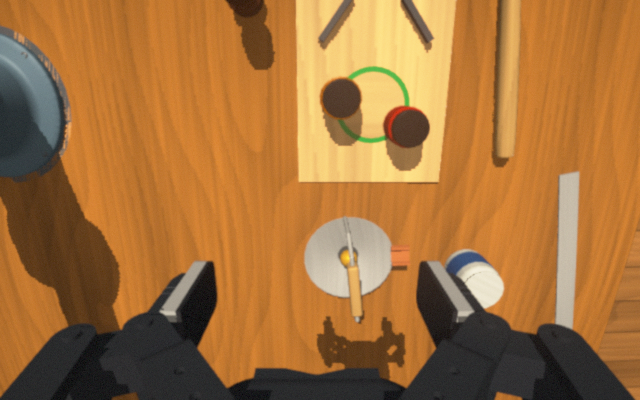

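The wrist view shows amber at (341,98), red at (407,127), the dish at (349,257) with its spout to the right, and the funnel rails around columns 323-430. All of it agrees with the triangulation. The board origin is about (0.525,-0.002). I'll push amber first, cradled between two half-open fingers.

Run:
```python
from h import *
q=qdown(0).tolist()
move_gripper(.040,20)
move_ptp([.479,-.055,.13],q); movel([.479,-.055,.042],q,speed=.12)
print(read_time_s(),read_finger_gap(),read_eef_pos().round(4),read_ft_force().round(2))
movel([.479,-.024,.042],q,speed=.06);print(read_ft_force().round(2))
movel([.4845,-.014,.042],q,speed=.05);print(read_ft_force().round(2))
save("wrist","w2");save("scene","s2");save("top","t2")
print([(np.round(x["at"]),round(x["confidence"],2),at_z("top",x["at"],.032).round(4)) for x in tip_of("top","pot_amber_mid")[:2]])
```

```text
6.6583 0.03992147273762798 [ 0.4799 -0.0551  0.0428] [ 0.08 -0.24  0.08]
[-0.06  0.67 -0.46]
[-1.03 -0.78  0.71]
[]
```

View pics/w2.png

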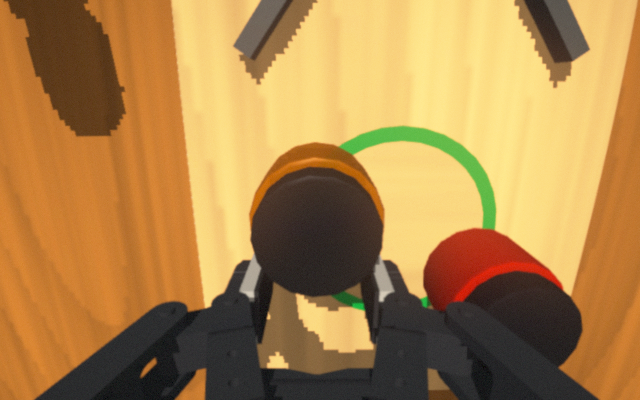

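View pics/s2.png

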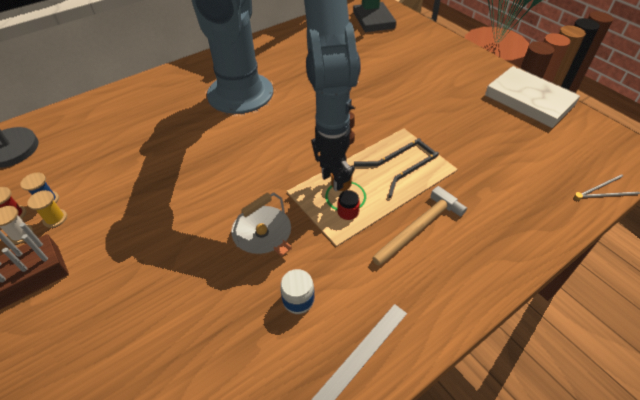

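Amber, with its cap at (317,230), sits centred between the two fingertips. The red pot is clear to the right, so I'll continue into the lane.

Run:
```python
from h import *
q=qdown(0).tolist()
for p in [(.492,.012),(.5245,.052)]:
    movel([*p,.042],q,speed=.05);print(p,read_ft_force().round(2),read_eef_pos().round(4))
save("wrist","w3")
```

```text
(0.492, 0.012) [ 0.09 -0.92  0.47] [0.4921 0.0126 0.042 ]
(0.5245, 0.052) [ 0.44  0.2  -0.39] [0.5246 0.052  0.0421]
```

View pics/w3.png

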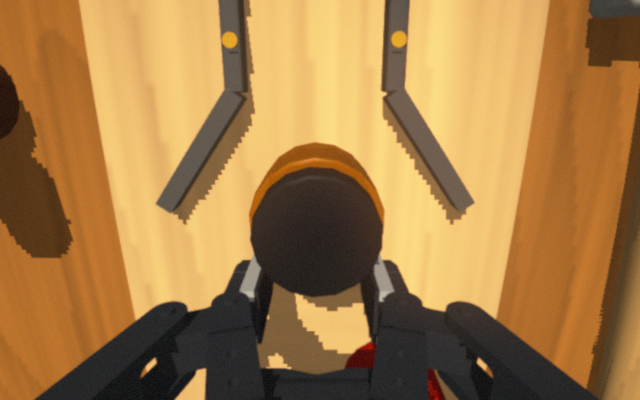

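Amber is at (317,230), lined up between the rails, whose inner edges at the mouth are columns ~246 and 384. I'll compute the lane centre and push in.

Run:
```python
from h import *
q=qdown(0).tolist()
a=at_z("wrist",(246,92),.018);b=at_z("wrist",(384,92),.018);print(a.round(4),b.round(4))
a2=at_z("wrist",(243,2),.018);b2=at_z("wrist",(384,2),.018);print(a2.round(4),b2.round(4))
x=float((a+b)[0]/2);x=min(max(x,.521),.527);print(x)
for y in [.1,.14,.17,.195]:
    movel([x,y,.042],q,speed=.06);print(y,read_ft_force().round(2),read_eef_pos().round(4),read_finger_gap())
save("wrist","w4")
print([(np.round(x["at"]),round(x["confidence"],2),at_z("wrist",x["at"],.032).round(4)) for x in tip_of("wrist","pot_amber_mid")[:2]],read_time_s())
```

```text
[0.4959 0.1279 0.018 ] [0.5525 0.1278 0.018 ]
[0.4965 0.1615 0.018 ] [0.5509 0.1614 0.018 ]
0.5241738967116542
0.1 [-0.07  0.34 -0.32] [0.5239 0.1003 0.0419] 0.040433054775078865
0.14 [ 0.44 -0.99 -0.55] [0.5241 0.1403 0.042 ] 0.03978789074546778
0.17 [-0.1  -0.63  1.1 ] [0.5241 0.1707 0.0419] 0.039857064088011075
0.195 [-1.   -0.41  0.11] [0.5241 0.1958 0.0419] 0.04022299844287287
[(array([313., 212.]), 0.89, array([0.5229, 0.2239, 0.032 ]))] 12.9083
```

View pics/w4.png

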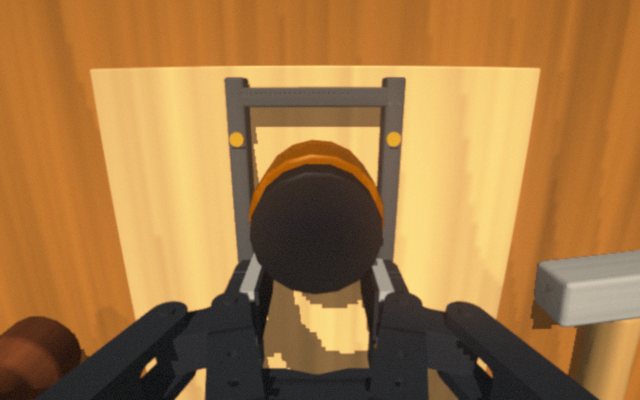

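Amber stands at y≈0.2235, about 95 mm past the mouth and between the rails, at (316,225). I'll back off and fetch red.

Run:
```python
from h import *
q=qdown(0).tolist()
movel([.5242,.15,.042],q,speed=.08); movel([.5242,.12,.13],q,speed=.15)
move_ptp([.564,-.088,.13],q)
save("wrist","w5");r=tip_of("wrist","pot_red_mid");print([(np.round(x["at"]),round(x["confidence"],2),at_z("wrist",x["at"],.032).round(4)) for x in r[:2]])
movel([.564,-.088,.042],q,speed=.12)
movel([.564,-.058,.042],q,speed=.06)
movel([.557,-.043,.042],q,speed=.05);print(read_ft_force().round(2),read_time_s())
save("wrist","w6")
```

```text
[(array([316., 120.]), 0.93, array([ 0.5635, -0.0256,  0.032 ]))]
[ 0.03 -0.51 -0.39] 17.3583
```

View pics/w6.png

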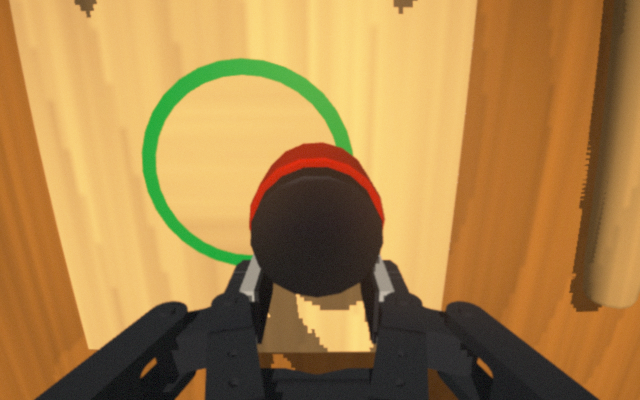

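Red, at (317,230), is seated in the cradle and the hammer is well clear. I'll continue to the lane.

Run:
```python
from h import *
q=qdown(0).tolist()
for p in [(.5242,.035),(.5242,.08),(.5242,.115),(.5242,.139)]:
    movel([*p,.042],q,speed=.06);print(p,read_ft_force().round(2),read_eef_pos().round(4))
save("wrist","w7")
movel([.5242,.09,.042],q,speed=.08); movel([.5242,.06,.2],q,speed=.2)
save("wrist","w8");print(read_time_s())
for n in ["pot_red_mid","pot_amber_mid"]:
  print([(np.round(x["at"]),round(x["confidence"],2),at_z("wrist",x["at"],.032).round(4)) for x in tip_of("wrist",n)[:2]])
```

```text
(0.5242, 0.035) [ 0.84 -0.81 -0.02] [0.5241 0.0348 0.042 ]
(0.5242, 0.08) [ 0.73  0.24 -0.06] [0.5241 0.0801 0.042 ]
(0.5242, 0.115) [0.5  0.31 0.79] [0.524  0.1155 0.0419]
(0.5242, 0.139) [-0.39  0.12  0.35] [0.5241 0.1398 0.0419]
22.9583
[(array([318.,  49.]), 0.58, array([0.5238, 0.1675, 0.032 ]))]
[]
```

View pics/w8.png

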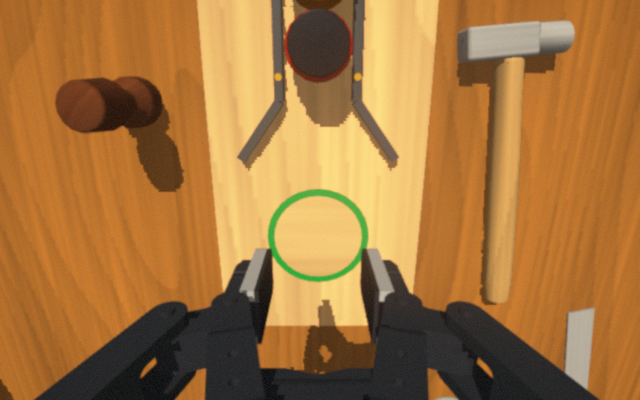

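Red is at (319,45), about 39 mm past the mouth, with amber behind it and both between the rails. Now the dish.

Run:
```python
from h import *
print("ring",at_z("wrist",(318,235),.006).round(4))
q=qdown(0).tolist()
move_gripper(.06,20)
move_ptp([.497,-.19,.27],q)
save("wrist","w9");save("top","t9");save("scene","s9");print(read_time_s())
for n,z in [("dish_grip",.105),("spout",.024),("dish",0),("ball_center",.021)]:
  for cam in ["wrist","top"]:
    print(n,cam,[(np.round(x["at"]),round(x["confidence"],2),at_z(cam,x["at"],z).round(4)) for x in tip_of(cam,n)[:2]])
for n in ["pot_red_mid","pot_amber_mid"]:
  print([(np.round(x["at"]),round(x["confidence"],2),at_z("top",x["at"],.032).round(4)) for x in tip_of("top",n)[:2]])
```

```text
ring [ 0.5243 -0.0007  0.006 ]
24.5583
dish_grip wrist [(array([314., 216.]), 0.75, array([ 0.4953, -0.2176,  0.105 ])), (array([317., 185.]), 0.49, array([ 0.4983, -0.1896,  0.105 ]))]
dish_grip top []
spout wrist []
spout top [(array([388., 191.]), 0.62, array([ 0.5823, -0.2079,  0.024 ]))]
dish wrist []
dish top [(array([393., 229.]), 0.74, array([ 0.5012, -0.2207,  0.    ]))]
ball_center wrist [(array([318., 191.]), 0.51, array([ 0.4996, -0.222 ,  0.021 ]))]
ball_center top []
[(array([214., 215.]), 0.62, array([0.5279, 0.1657, 0.032 ]))]
[(array([186., 217.]), 0.86, array([0.523 , 0.2252, 0.032 ]))]
```

View pics/w9.png

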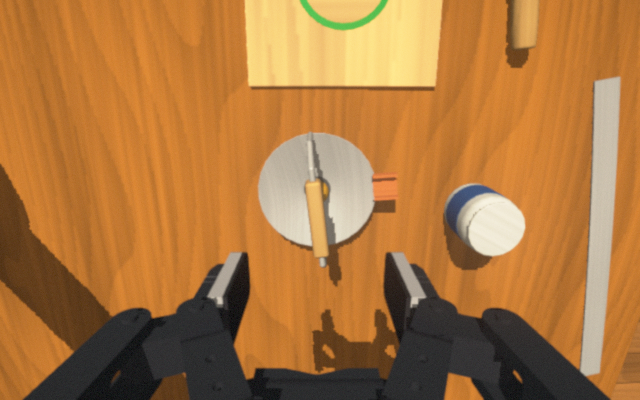

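View pics/s9.png

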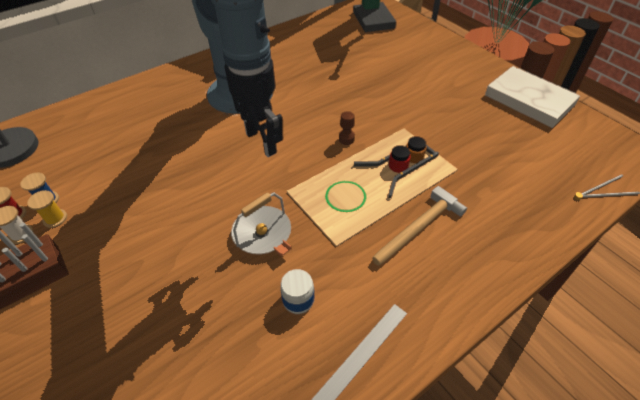

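The handle runs from about (316,181) to (321,256), the ball is at its middle (318,190), and the spout points to the right. Both pots stand in the lane in the scene view. I'll compute the handle's pose from its ends.

Run:
```python
from h import *
img=cv2.imread("pics/w9.png")
cv2.imwrite("pics/w9c.png",cv2.resize(img[120:280,250:410],None,fx=3.7,fy=3.7,interpolation=cv2.INTER_CUBIC))
a=at_z("wrist",(316,181),.114);b=at_z("wrist",(321,257),.110);print(a.round(4),b.round(4),((a+b)/2).round(4),np.linalg.norm(a-b),np.arctan2(*( (a-b)[[0,1]]))) 
s=at_z("wrist",(386,187.5),.024);c=at_z("wrist",(317.5,189.5),.022);print(s,c,np.arctan2(*(s-c)[[1,0]]))
r1=at_z("wrist",(310.5,134),.022);r2=at_z("wrist",(323,265),.1);print(r1,r2)
```

```text
[ 0.4968 -0.1862  0.114 ] [ 0.5012 -0.2583  0.11  ] [ 0.499  -0.2223  0.112 ] 0.07233454492838522 -0.061242445939581086
[ 0.57421233 -0.21716809  0.024     ] [ 0.49838375 -0.21996257  0.022     ] 0.036835952107329505
[ 0.49096608 -0.15865978  0.022     ] [ 0.50328852 -0.27181195  0.1       ]
```

View pics/w9c.png

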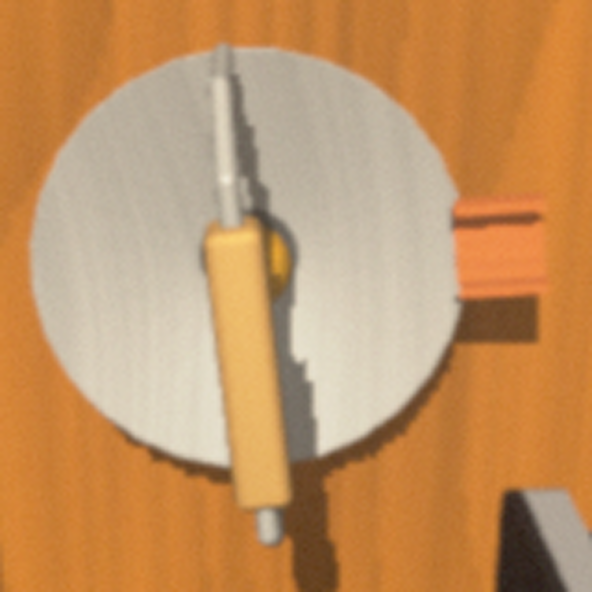

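Run:
```python
from h import *
a=at_z("wrist",(313.5,182.7),.114);b=at_z("wrist",(321.1,255.1),.114);m=(a+b)/2
yaw=np.arctan2(-(a-b)[0],(a-b)[1]);print(a.round(4),b.round(4),m.round(4),yaw,np.linalg.norm(a-b))
yaw=float(np.clip(yaw,.05,.11));q=qdown(yaw).tolist()
movel([float(m[0]),float(m[1]),.2],q,speed=.12)
movel([float(m[0]),float(m[1]),.106],q,speed=.08)
print(read_ft_force().round(2)); move_gripper(.03,25)
save("wrist","w10");save("scene","s10");print(read_time_s(),read_eef_pos().round(4),yaw)
```

```text
[ 0.4947 -0.1877  0.114 ] [ 0.5012 -0.2544  0.114 ] [ 0.498 -0.221  0.114] 0.0975678720612441 0.06702659001051585
[0.65 0.41 0.12]
27.675 [ 0.498 -0.221  0.106] 0.0975678720612441
```

View pics/w10.png

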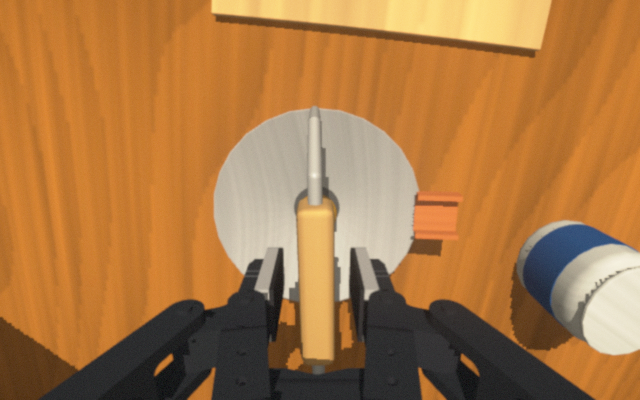

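View pics/s10.png

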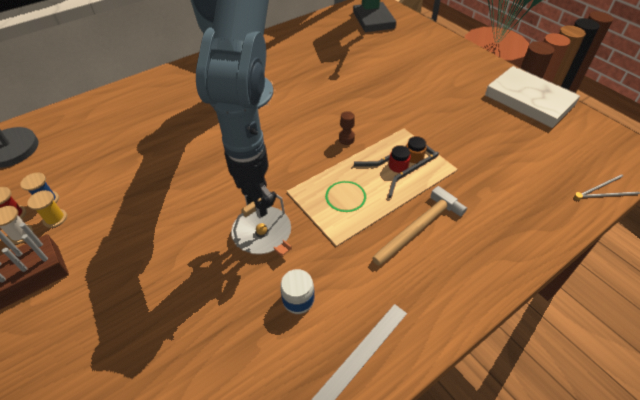

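The handle (318, rows 200-360) is centred between the fingers and parallel to the pads. I'll grip and lift it gently.

Run:
```python
from h import *
move_gripper(.01,45);pause(.2);print(read_finger_gap(),read_ft_force().round(2))
p=read_eef_pos();q=read_tcp_rot().tolist()
movel([p[0],p[1],p[2]+.03],q,speed=.03);print(read_ft_force().round(2))
movel([p[0],p[1],p[2]+.085],q,speed=.06);pause(.2)
print(read_finger_gap(),read_ft_force().round(2),read_ft_torque().round(3),read_time_s(),read_eef_pos().round(4))
save("wrist","w11");save("scene","s11")
```

```text
0.012979011250583056 [ 0.82 -0.42  0.39]
[-0.5   0.03 -3.41]
0.01310654365809253 [ 0.58 -0.15 -2.96] [ 0.019 -0.034  0.029] 30.575 [ 0.498  -0.2211  0.1907]
```

View pics/w11.png

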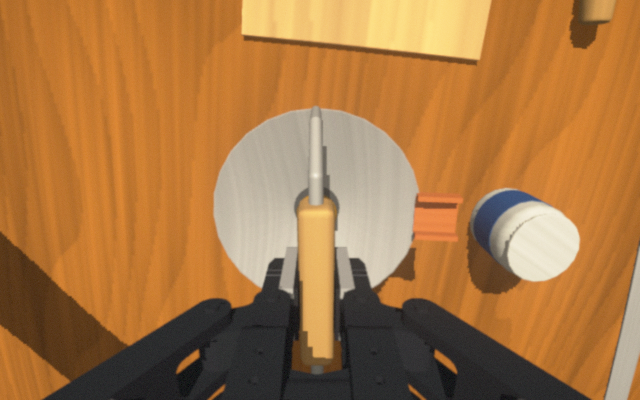

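View pics/s11.png

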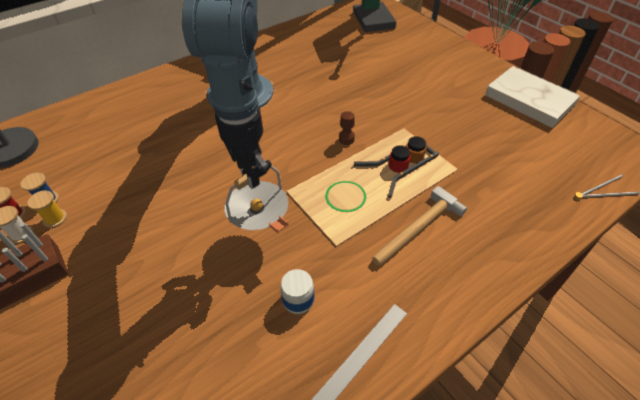

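The dish is lifted level (underside about 85 mm up), with the ball in the middle at (257,205) in the scene view. Next comes a slow carry to the ring with the quarter turn.

Run:
```python
from h import *
movel([.5245,-.0015,.19],qdown(np.pi/2+.004).tolist(),speed=.035);pause(.5)
print(read_finger_gap(),read_ft_force().round(2),read_ft_torque().round(3),read_time_s(),read_eef_pos().round(4),read_tcp_rot().round(4))
save("wrist","w12");save("scene","s12");save("top","t12")
for n,z in [("dish_grip",.19),("spout",.109),("dish",.085)]:
  r={}
  for cam in ["scene","top"]:
    l=tip_of(cam,n)
    if l: r[cam]=l[0]["at"];print(n,cam,np.round(l[0]["at"]),round(l[0]["confidence"],2),at_z(cam,l[0]["at"],z).round(4))
```

```text
0.013392903114619029 [-0.09 -0.41 -2.79] [-0.008 -0.028 -0.024] 37.65 [ 0.5245 -0.0015  0.19  ] [-0.002  1.    -0.    -0.   ]
spout scene [373. 152.] 0.82 [0.5249 0.0736 0.109 ]
dish scene [343. 169.] 0.94 [5.099e-01 5.000e-04 8.500e-02]
dish top [294. 218.] 0.69 [ 0.5185 -0.0075  0.085 ]
```

View pics/w12.png

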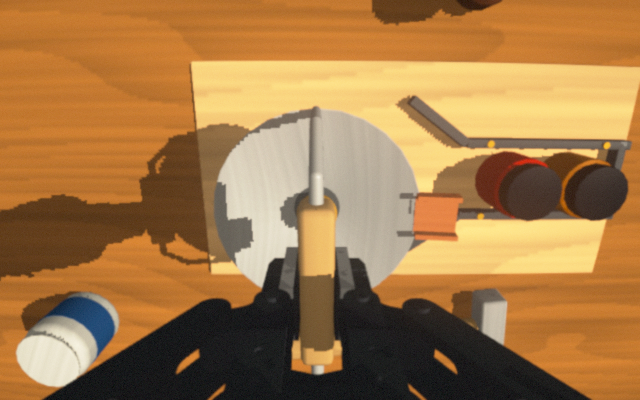

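View pics/s12.png

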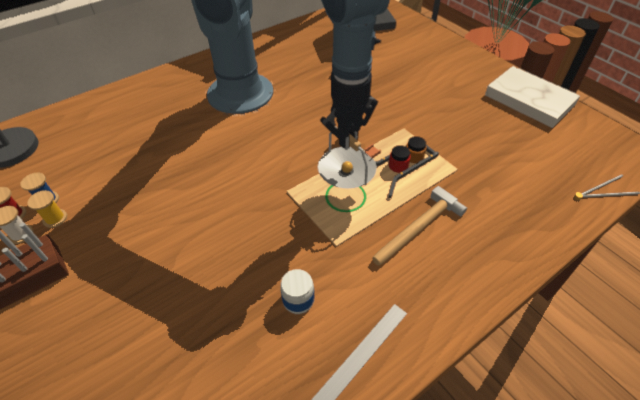

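View pics/t12.png

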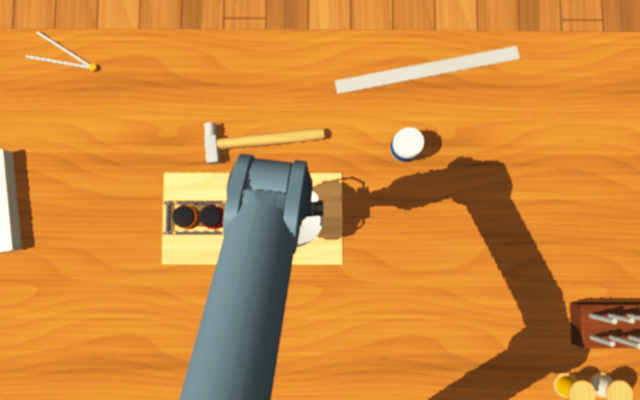

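Run:
```python
from h import *
print(at_z("wrist",(316.5,204),.107).round(4),at_z("wrist",(459,216),.109).round(4),at_z("scene",(347,167.5),.107).round(4))
# predicted rim in both
t=np.linspace(0,2*np.pi,60)
for cam in ["wrist","scene"]:
    im=cv2.imread(f"pics/{'w12' if cam=='wrist' else 's12'}.png")
    c=np.c_[.5245+.066*np.cos(t),-.0015+.066*np.sin(t),0*t+.107]
    cv2.polylines(im,[np.round(proj(cam,c)).astype(int)],True,(255,0,255),1)
    im=im if cam=="wrist" else cv2.resize(im[120:230,280:460],None,fx=4,fy=4,interpolation=2)
    cv2.imwrite(f"pics/o_{cam}.png",im)
```

```text
[ 0.5168 -0.0014  0.107 ] [0.5239 0.089  0.109 ] [ 0.5276 -0.0038  0.107 ]
```

View pics/o_wrist.png

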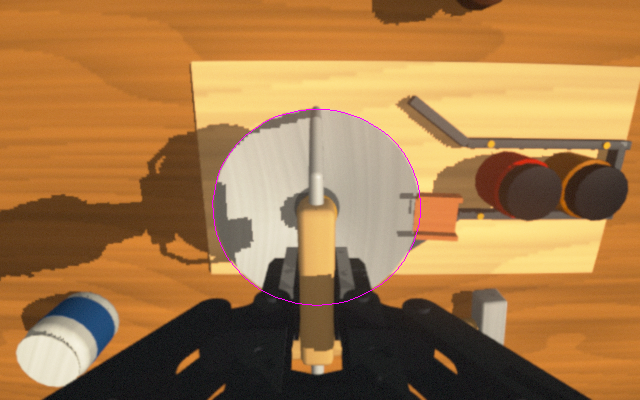

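View pics/o_scene.png

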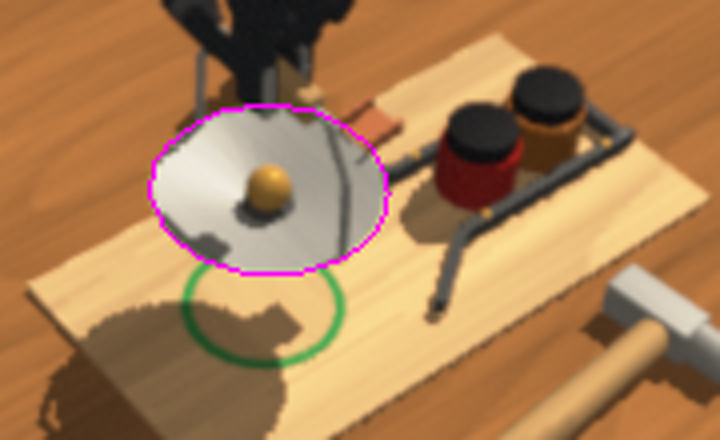

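The predicted rim, drawn level over the ring's centre at 0.079 m above the board, matches the dish within 1–2 mm in both views. The ball is in the middle, the spout points at the lane, and both pots stand between the rails. I'll hand in.

Run:
```python
from h import *
print(np.abs(read_joint_vel()).max(),read_finger_gap(),read_time_s());print(sign_off())
```

```text
0.0020785447465606877 0.013096423918672146 38.1
the job is handed in; nothing more can be done
None
```

I carried out the whole task and handed it in at 38.1 s of the 69 s allowed. The hand-in reports no verdict, so what follows is from my own checks.

- **Pots:** I pushed them in one at a time, cradled between half-open fingers with no grip or lift. Amber ended about 95 mm past the mouth and red about 39 mm. Both stood upright between the rails.
- **Dish:** I gripped it by the handle at 45 N and lifted it about 85 mm, level and unturned. I then carried it to the ring while turning it a quarter turn.
- **Final pose:** The dish's underside is about 79 mm above the board. A level rim drawn over the ring's centre matched the dish within about 2 mm in the wrist and scene pictures. The spout points along the lane, the ball is in the middle and the arm is still.
- **Bystanders:** The hammer and tin look untouched in the last pictures. The slicker was last seen in place during the lift; the arm hid it in the last scene and top views.

**Checks that disagreed:** The trained networks put the dish's origin 8–15 mm off in the final pose. The dish is partly hidden by the arm there, so I trusted the rim match instead. Before the grasp, estimates of the dish's yaw ranged from about 0.04 to 0.13 rad. I used the handle's own direction, 0.098 rad, and the handle looked parallel to the pads before and after gripping.

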